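# Screw the protective cap onto a coarse-thread receptacle

### The job

Fit the large black protective cap on the open threaded receptacle in the lid of the control unit: set it squarely on the thread and, pressing lightly, turn it backwards (counter-clockwise from above) until it has clearly ridden up the thread and drops off its start; a slip in the first few degrees does not count, so keep on to the next drop. Then turn it clockwise until it is fully down and hand-snug on the sealing ring, without forcing the thread, and let go. Leave the small cap, the screwdriver and the solder spool where they lie.

Things in the scene. Friction and masses are not known exactly. Their poses are not given: they have to be found in the camera images.
- cap_mid (a point): Centre of the large protective cap: round, black, fluted plastic, 54 mm across and 38.5 mm high, 120 to 190 g, standing rim down on the mat; grip it across its side. The point is on its axis (z), 19.25 mm above the rim. On the receptacle, cap_mid is 6 to 14.3 mm above the mouth while riding on the thread, 0.8 mm above it when fully down.
- cap_rim (a point): Centre of the cap's open rim (its underside). The cap is hollow 18 mm deep, bore 43 mm, with three inward lugs 2.5 mm thick right at the rim, 120 degrees apart, 35.5 mm across their tips; outside nothing shows where they are. Side play of the cap on the thread: about 0.8 mm; held off-centre, it binds and may not drop.
- mouth (a point): Centre of the open receptacle's mouth, at the top of the black sealing ring on its lip, 82 mm above the bench; z up. The receptacle is an upright steel shell 34 mm across, 41 mm across its coarse right-handed three-start thread: 24 mm a turn, ridges 8 mm apart, lugs with 1.5 mm of up-down play between them. How the thread starts are clocked differs each time; no pose tells it.
- thread_top (a point): On the receptacle's axis at the height of the three thread starts, 4 mm below the mouth. Under a light push (3 to 8 N) the cap, turned counter-clockwise, climbs for at most a third of a turn until all lugs are on the thread starts (cap_mid 14.3 mm above the mouth), then drops about 8 mm, ready to go clockwise. Set down on the edges, it may slip in from lower at once: back on.
- flange (a point): Foot of the shell on its square flange (58 mm wide, 4 mm thick), 26 mm below the mouth. From the drop the cap sinks for about 90 degrees clockwise to the sealing ring (rim then 7.5 mm above the flange), turns 25 to 45 degrees more almost freely, then tightens. About 0.2 N m is hand-snug and stays so when let go; 0.3 N m or more forces the thread.
- unit: The control unit, fixed: a grey box 150 x 240 mm (its x and y), lid 52 mm above the bench, on a steel plate 190 x 300 x 8 mm. Origin under its centre on the bench, z up. The open receptacle is 52 mm from the centre towards its +y; a smaller receptacle, closed already by a cap 33 mm across whose top is 76 mm above the bench, is 72 mm towards its -y.
- small_cap_mid (a point): A spare small black cap, loose, 33 mm across and 20 mm high; this is its centre. It does not fit; leave it.
- driver: A screwdriver with an orange handle, 170 mm long, lying loose; origin under it near its middle, x along it towards the tip. Leave it.
- spool: A spool of solder, loose, standing upright, 50 mm across and 40 mm high; origin under its centre. Leave it.
Things that resemble listed ones, but are neither listed nor needed, are in the scene too. What is shaped like the part that bears cap_mid but brown, white or yellow is not meant.

How it is judged:
By the outcome, as a careful person would: the job done as asked, in the order asked, and still so for the second after the job is handed in, with the robot touching nothing.
It also fails if it takes over 64 s, if anything falls off the work surface, if the arm or the gripper's body presses on something with over 40 N, if the wrist force passes 120 N, or if a joint passes its speed limit or range.

### The arm

A 7-joint arm with a two-finger parallel gripper is mounted at the origin on the work surface. World frame = base frame: x ahead of the robot, y to its left, z up, the work surface at z = 0. Lengths are in mm, angles in rad, forces in N, time in s.
With the tool pointing down it reaches from about 400 to 900 mm from the base axis. Payload 5.6 kg.
Tool frame: the origin (TCP) lies midway between the tips of the shut fingers; the grasp point (between the pads) lies 19 mm behind it; x points along the fingers, y is the direction in which the jaws open and shut, and the axes are right-handed (so a half turn about x gives the same grasp; the last joint's range is limited). The gripper opens to 92 mm and grips with 3 to 60 N. Pads are 20 mm wide; open, the fingers measure 128 mm over their backs; the gripper's body (75 mm by 189 mm) begins 69 mm behind the grasp point.
Start: joints at [1.282, 0.468, -0.012, 1.603, 0.006, 1.071, -0.056], TCP at [158.123, -630.481, 214.592] pointing down, gripper open.
Joint ranges: [-2.53, 2.53], [-0.31, 2.02], [-1.57, 1.55], [0.28, 2.44], [-1.29, 4.43], [0.15, 1.84], [-2.92, 2.92]. Speed limits (rad/s): [2.57, 2.57, 3.14, 3.14, 3.14, 3.14, 3.14].

### API

Orientations are given as a rotation vector (axis times angle).
In Python, from cell import robot, grip, kin, viewer gives the robot as it stands. Calls block until the motion is done:
- robot.movep(position, orientation): joint-space move of the TCP to a pose.
- robot.servo_line(position, feed=150, rotation=None): straight line of the TCP; rotation=None keeps the orientation; feed is the mean speed in mm/s.
- robot.goto_joints(angles): joint-space move.
- grip(opening, newtons=None): opening from 0.0 (shut) to 1.0 (fully open); newtons is the grip in N (None keeps the last); returns when the fingers have stopped.
- robot.hold(seconds).
- kin.ik(position, orientation): joint angles nearest the present ones, or None.
- robot.observe(): the state.
- viewer.read_camera(name): name is "scene" or "top" or "wrist"; returns the picture (420x560x3 uint8, red, green, blue); there is no depth.
- viewer.camera_info(name): a dict with "camera_matrix" (3x3 intrinsics, pixels), "R" (3x3) and "t" (3): a world point X has camera coordinates R X + t. Camera axes: x right, y down, z forward; pixel columns grow to the right and rows downward; lengths in mm; the calibration is good to about 2 mm. The wrist camera is an equidistant fisheye: a pixel r from the principal point sees the ray r / f radians off the axis. A picture is of the moment at which its call begins: read the wrist's pose just before it. camera_info takes no time and is no camera call; for the wrist camera it gives the pose at the moment of the call.
A pose or a line that the arm cannot do raises robot.IKError and nothing moves.
- robot.job_done(): hands the job in, once; it reports no verdict.
Trained networks look in the newest picture that a camera, given by its name, has taken for a name from the list of things; names that differ only in an ending like _2 or _b are one class to them, and where a whole thing is asked for, a point or a joint stands for the part that bears it (a point fixed in the world has none). Each returns a list of dicts, best first, with "confidence" (0 to 1); they miss things now and then, are a little off and sometimes report something else, mostly with a low value. They report only what shows in the picture. A call takes as long as a camera call. They do not tell look-alikes from the thing itself.
- viewer.silhouettes(name, camera): "mask" (420x560 bool, what is visible of it).
- viewer.pinpoint(name, camera): "at" ([x, y, z] in mm, in the coordinates of the camera as it stood for that picture, good to about 4 mm: a listed point, or the origin of a listed thing).
The state is a dict: "t": time; "joints": joint angles; "joint_velocities": joint speeds; "joint_torque": joint torques, N m; "tcp_pos": TCP position; "tcp_rot": TCP orientation; "contact_force": force on the tool from outside, world axes, zero at the start; "wrist_torque": the same for the moment, N m; "grip_width": opening from 0.0 (shut) to 1.0 (fully open).
Only numpy, scipy, OpenCV 4.12 (cv2) and the standard library are available. Lean on these libraries where they do the work, as an engineer would, in place of code of your own. Each camera call takes 0.05 s, during which the arm holds its last target. There are 200 camera calls.

## Working session

There is one attempt and no reset: what is moved stays moved. The work goes in short steps, each a Python script; the robot and the scene stay as the last script left them, time stands still between calls to the robot, and variables do not carry over. Pictures are saved under pics/ and viewed, about 8 in all and at most 12, crops included, and the job is handed in when it is done.

```bash
mkdir -p pics; ls
cat > h.py <<'E'
import numpy as np, cv2
from scipy.spatial.transform import Rotation as R
from cell import robot, grip, kin, viewer
def pin(name,cam,n=6):
    ci=viewer.camera_info(cam); Rc,t=np.array(ci["R"]),np.array(ci["t"])
    return [(round(d["confidence"],2),np.round(Rc.T@(np.array(d["at"])-t),1)) for d in viewer.pinpoint(name,cam)[:n]]
def save(cam,fn):
    im=viewer.read_camera(cam); cv2.imwrite("pics/"+fn,im[:,:,::-1]); return im
E
python3 - <<'E'
from h import *
o=robot.observe();print(o)
a=save("top","top1.png")
for n in ["cap_mid","mouth","unit","small_cap_mid","driver","spool"]: print("top",n,pin(n,"top"))
b=save("scene","sc1.png")
for n in ["cap_mid","mouth","unit"]: print("scene",n,pin(n,"scene"))
cv2.imwrite("pics/both.png",cv2.resize(np.vstack([a,b])[:,:,::-1],(450,600)) if 0 else cv2.resize(np.hstack([a,b])[:,:,::-1],(800,300)))
E
```

```text
pics
{'t': 0.0, 'joints': array([ 1.2820114 ,  0.46840537, -0.01159319,  1.60363738,  0.0060147 ,
        1.07141062, -0.05630511]), 'joint_velocities': array([-0.00118252,  0.00025365,  0.00090558,  0.00021092,  0.0004526 ,
       -0.00171804,  0.00096613]), 'joint_torque': array([ 1.05736377e-03, -5.20577037e+01, -1.18682528e-02, -2.43750662e+01,
       -5.65039285e-02,  1.71570102e-02,  1.77476077e-04]), 'tcp_pos': array([ 157.93135784, -629.90289589,  213.6163789 ]), 'tcp_rot': array([ 2.09117806,  0.26015007, -2.09194906]), 'contact_force': array([-0.12339502, -0.00749072, -0.39097091]), 'wrist_torque': array([ 0.02584724, -0.01432967,  0.03792577]), 'grip_width': 0.9990415143387795}
top cap_mid [(0.93, array([ 335.2, -408.6,   28.5])), (0.92, array([ 346.5, -305.6,   19.2])), (0.8, array([ 443.5, -328.6,   21.2])), (0.77, array([ 440.9, -424.3,   17.8])), (0.59, array([ 537.6, -306.6,   20.2]))]
top mouth [(0.95, array([565.5, 136. ,  82.3]))]
top unit [(0.95, array([559.3,  86.5,   3.6]))]
top small_cap_mid [(0.68, array([ 614.9, -299.6,   15.9])), (0.19, array([563.9, 132.2,  59.1]))]
top driver [(0.92, array([ 473.8, -174.3,    0.8]))]
top spool [(0.82, array([ 652.7, -189.4,    2.5]))]
scene cap_mid [(0.85, array([ 444.4, -329.6,   16.9])), (0.78, array([ 341.8, -310.5,   18.3])), (0.72, array([ 445.7, -429.4,   17.6])), (0.55, array([ 540.7, -310. ,   16.4]))]
scene mouth [(0.86, array([561.7, 134.2,  83.3])), (0.46, array([ 616.9, -296.1,    5.9]))]
scene unit [(0.95, array([560.3,  88.5,  -2. ]))]
```

View pics/top1.png

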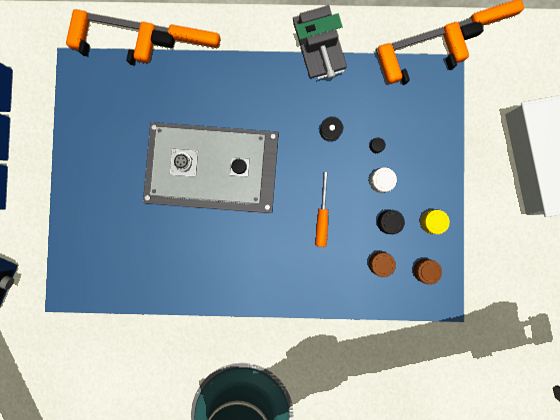

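View pics/sc1.png

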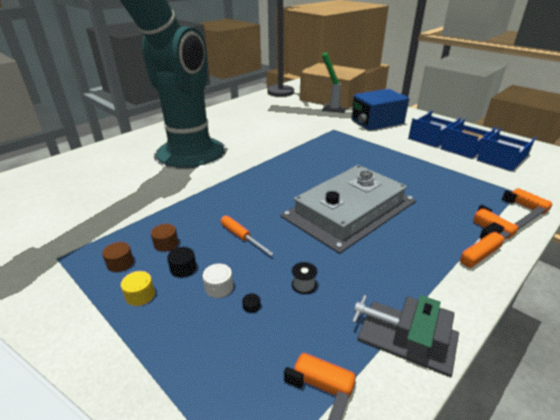

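Top view: the black cap is at pixel (391,222), which is about (444,-329) mm. It has yellow, brown and white look-alikes around it. The open receptacle is at (182,161), about (564,135). I'll grip along the clear diagonal, after a close check with the wrist camera.

```bash
cat >> h.py <<'E'
def ori(yaw):
    y=np.array([np.cos(yaw),np.sin(yaw),0]); x=np.array([0,0,-1.])
    return R.from_matrix(np.c_[x,y,np.cross(x,y)]).as_rotvec()
E
python3 - <<'E'
from h import *
print(R.from_rotvec(robot.observe()["tcp_rot"]).as_matrix().round(2))
for p,ys in (([444,-329,150],(-45,135)),([563.5,135,150],range(-180,180,30))):
    for y in ys:
        q=kin.ik(p,ori(np.radians(y))); print(p,y,None if q is None else np.round(q,2))
yw=-45
qs={y:kin.ik([444,-329,150],ori(np.radians(y))) for y in (-45,135)}
qs={k:v for k,v in qs.items() if v is not None}
yw=min(qs,key=lambda k:abs(qs[k][6]));print(yw)
robot.movep([444,-329,150],ori(np.radians(yw)))
save("wrist","w1.png"); print(pin("cap_mid","wrist")); print(robot.observe()["t"],robot.observe()["tcp_pos"])
E
```

```text
[[-0.    0.24 -0.97]
 [-0.   -0.97 -0.24]
 [-1.   -0.    0.  ]]
[444, -329, 150] -45 [ 0.79  0.4  -0.27  1.89  0.14  0.87 -0.33]
[444, -329, 150] 135 [ 1.48  0.84 -1.32  1.85  0.89  1.21  2.21]
[563.5, 135, 150] -180 [ 0.57  0.89 -1.33  1.78  0.92  1.25  2.13]
[563.5, 135, 150] -150 [-1.08  0.67  1.12  1.89 -0.7   1.05 -2.29]
[563.5, 135, 150] -120 [ 0.17  0.51 -0.61  1.81  0.35  0.94 -2.68]
[563.5, 135, 150] -90 [ 0.23  0.53 -0.68  1.8   0.4   0.95 -2.2 ]
[563.5, 135, 150] -60 [ 0.36  0.61 -0.89  1.79  0.55  1.01 -1.79]
[563.5, 135, 150] -30 [ 0.44  0.68 -1.03  1.79  0.66  1.06 -1.35]
[563.5, 135, 150] 0 [ 0.44  0.67 -1.02  1.79  0.65  1.06 -0.82]
[563.5, 135, 150] 30 [ 0.46  0.7  -1.06  1.79  0.69  1.08 -0.32]
[563.5, 135, 150] 60 [ 0.48  0.73 -1.11  1.79  0.73  1.1   0.17]
[563.5, 135, 150] 90 [ 0.51  0.76 -1.16  1.79  0.77  1.13  0.66]
[563.5, 135, 150] 120 [ 0.48  0.73 -1.11  1.79  0.73  1.1   1.22]
[563.5, 135, 150] 150 [ 0.57  0.89 -1.33  1.78  0.92  1.25  1.6 ]
-45
[(0.97, array([ 445.7, -430. ,   18. ])), (0.78, array([ 330.5, -411.9,   20.8])), (0.72, array([ 537.5, -307.9,   20.9])), (0.69, array([ 347.6, -310.4,   19.8]))]
2.2 [ 443.26170832 -330.61674338  150.12522955]
```

View pics/w1.png

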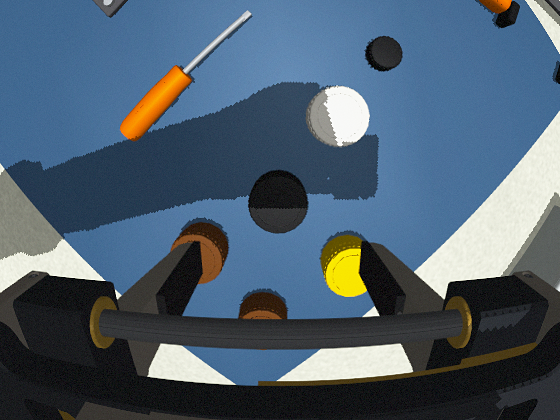

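The black cap is at pixel (278,201), and the fingers straddle the diagonal clear of its neighbours. The network missed it here, so I'll fit a cylinder model to its dark blob.

```bash
cat >> h.py <<'E'
from scipy.optimize import minimize, least_squares
def proj(X):
    ci=viewer.camera_info("wrist"); K=np.array(ci["camera_matrix"])
    c=np.atleast_2d(X)@np.array(ci["R"]).T+np.array(ci["t"])
    r=np.hypot(c[:,0],c[:,1]); th=np.arctan2(r,c[:,2])
    return np.c_[K[0,2]+K[0,0]*th*c[:,0]/r, K[1,2]+K[1,1]*th*c[:,1]/r]
def fitcyl(mask,guess,rad,z0,z1):
    m,_=cv2.findContours(mask.astype(np.uint8),cv2.RETR_EXTERNAL,cv2.CHAIN_APPROX_NONE)
    hull=cv2.convexHull(max(m,key=cv2.contourArea)); M=cv2.moments(hull); c=np.array([M['m10'],M['m01']])/M['m00']
    a=np.linspace(0,2*np.pi,60)
    def res(p):
        X=np.vstack([np.c_[p[0]+rad*np.cos(a),p[1]+rad*np.sin(a),0*a+z] for z in (z0,z1)])
        h=cv2.convexHull(proj(X).astype(np.float32)); N=cv2.moments(h); res.A=N['m00']
        return np.array([N['m10'],N['m01']])/N['m00']-c
    s=least_squares(res,guess,diff_step=1e-3); return s.x,M['m00'],res.A
E
python3 - <<'E'
from h import *
im=viewer.read_camera("wrist")
for name,d in (("net",viewer.silhouettes("cap_mid","wrist")),):
    for k in d:
        if k["mask"][201,278]: print(name,k["confidence"],fitcyl(k["mask"],[444,-329],27,0,38.5))
i=im.astype(int); print(i[190,270],i[220,280],i[250,280],i[190,200],i[201,320])
m=((i[:,:,2]-i[:,:,0]<14)&(i.sum(2)<230)).astype(np.uint8)
m[:,:235]=0;m[:,320:]=0;m[:160]=0;m[240:]=0
n,l=cv2.connectedComponents(m); m=l==l[195,278]; print(m.sum(),fitcyl(m,[444,-329],27,0,38.5))
print(proj([444,-329,38.5]))
E
```

```text
net 0.85 (array([ 443.39212483, -327.06607262]), 2934.5, 3038.634821129148)
[21 26 29] [44 45 47] [ 84 119 163] [40 59 81] [ 90 130 170]
2887 (array([ 443.02309359, -326.95144036]), 2863.0, 3038.6478879887145)
[[280.0871767  205.51653716]]
```

Run:
```python
from h import *
c=np.array([443.2,-327.3]); D=np.radians
P=lambda z:[*c,z]
robot.movep(P(60),ori(D(45))); robot.servo_line(P(4),feed=80)
grip(0.0,8); print(robot.observe()["grip_width"]); grip(0.75)
robot.servo_line(P(50),feed=150); robot.movep(P(50),ori(D(-45))); robot.servo_line(P(4),feed=80)
grip(0.0,8); o=robot.observe(); print(o["grip_width"],o["tcp_pos"],o["contact_force"]); grip(0.9)
robot.servo_line(P(150),feed=200)
print(robot.observe()["tcp_pos"])
im=save("wrist","w2.png")
for k in viewer.silhouettes("cap_mid","wrist"):
    if k["mask"][201,278]: print(k["confidence"],fitcyl(k["mask"],c,27,0,38.5))
robot.movep([563.5,135,232],ori(D(-45))); robot.hold(.1)
o=robot.observe(); print(o["tcp_pos"],o["joints"].round(2))
save("wrist","w3.png"); print(pin("mouth","wrist"),pin("thread_top","wrist"),pin("flange","wrist"),pin("unit","wrist")); print(proj([563.5,135,82]),robot.observe()["t"])
```

```text
0.5848314645664353
0.5881794264481897 [ 443.51853127 -327.53844401    4.51341989] [-0.26047319  0.69531314  1.483698  ]
[ 442.49259115 -326.87700032  149.04866429]
0.66 (array([ 442.55668272, -327.49327124]), 3029.0, 3070.6145288796397)
[563.73369011 133.43610585 231.68644917] [ 0.03  0.37 -0.41  1.74  0.16  1.06 -1.22]
[(0.73, array([564.1, 136.1,  76.6]))] [(0.56, array([562.1, 136.2,  79.3]))] [(0.59, array([561. , 139.4,  56.7]))] [(0.56, array([560.1,  89.4,   1.7]))]
[[280.16437489 197.11741363]] 11.8417
```

View pics/w3.png

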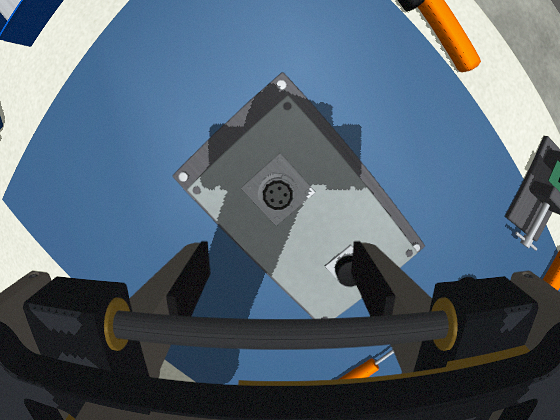

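The receptacle shows at about pixel (277,194), against a prediction of (280,197). I'll fit its dark ring.

Run:
```python
from h import *
im=cv2.imread("pics/w3.png"); g=cv2.cvtColor(im,cv2.COLOR_BGR2GRAY)
c=cv2.resize(im[160:230,240:315],(750,560),interpolation=cv2.INTER_CUBIC) if 0 else cv2.resize(im[165:225,245:310],None,fx=9,fy=9,interpolation=cv2.INTER_CUBIC)
m=(g<45).astype(np.uint8); m[:, :255]=0;m[:,302:]=0;m[:172]=0;m[218:]=0
cs,_=cv2.findContours(m,cv2.RETR_EXTERNAL,cv2.CHAIN_APPROX_NONE); k=max(cs,key=cv2.contourArea)
e=cv2.fitEllipse(cv2.convexHull(k)); print(e)
cv2.drawContours(c,[((k-[245,165])*9+4)],-1,(0,0,255),1)
a=np.linspace(0,2*np.pi,50)
f=lambda x,y,r,z:np.c_[x+r*np.cos(a),y+r*np.sin(a),0*a+z]
for r,z in((17,82),(20.5,78)):
    print(cv2.fitEllipse(proj(f(563.5,135,r,z)).astype(np.float32)))
J=least_squares(lambda p:(proj([p[0],p[1],82])[0]-np.array(e[0])),[563.5,135],diff_step=1e-3); print(J.x)
s=proj(f(*J.x,17,82)); 
for u in s: cv2.circle(c,tuple(np.int32((u-[245,165])*9+4)),2,(0,255,0),-1)
s=proj(f(*J.x,20.5,78)); 
for u in s: cv2.circle(c,tuple(np.int32((u-[245,165])*9+4)),2,(255,255,0),-1)
# flange square
cv2.imwrite("pics/c3.png",c)
```

```text
((277.1288757324219, 194.74725341796875), (28.89554214477539, 29.69414520263672), 105.69658660888672)
((280.164306640625, 196.93130493164062), (32.91431427001953, 33.73662567138672), 89.97642517089844)
((280.16400146484375, 195.99911499023438), (39.23408508300781, 40.190834045410156), 89.9761734008789)
[563.07765969 138.88619038]
```

View pics/c3.png

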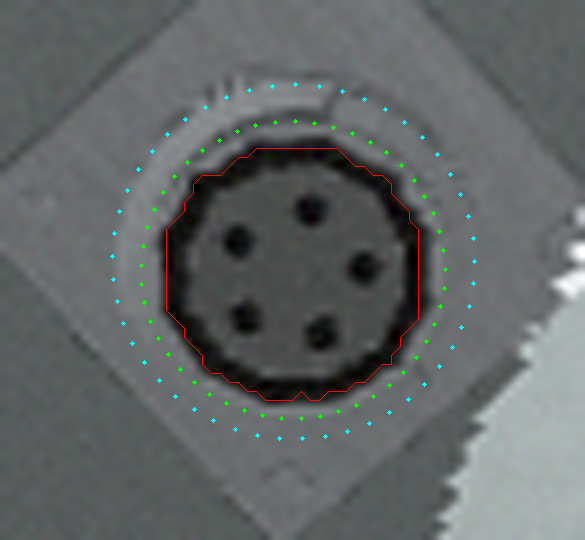

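The arm was still settling (TCP y 133.4 against a target of 135), so I'll retake the picture with a consistent pose and repeat it from a 180°-like different yaw to cancel camera bias.

```bash
cat >> h.py <<'E'
def ring(guess,z=82):
    o=robot.observe(); p0=proj([*guess,z])[0]; im=viewer.read_camera("wrist")
    g=cv2.cvtColor(im,cv2.COLOR_RGB2GRAY); m=(g<45).astype(np.uint8); x,y=np.int32(p0)
    w=np.zeros_like(m); w[y-25:y+25,x-25:x+25]=1
    k=max(cv2.findContours(m*w,cv2.RETR_EXTERNAL,cv2.CHAIN_APPROX_NONE)[0],key=cv2.contourArea)
    e=cv2.fitEllipse(cv2.convexHull(k))
    J=least_squares(lambda p:(proj([p[0],p[1],z])[0]-np.array(e[0])),guess,diff_step=1e-3).x
    print(o["tcp_pos"].round(2),robot.observe()["tcp_pos"].round(2),np.round(e[0]+e[1],1),J.round(2)); return J
E
python3 - <<'E'
from h import *
ring([563.5,136])
robot.hold(.3)
ring([563.5,136])
robot.movep([563.5,136,232],ori(np.radians(60))); robot.hold(.4)
ring([563.5,136]); print(pin("mouth","wrist"),robot.observe()["t"],robot.observe()["joints"].round(2))
E
```

```text
[563.6  134.53 231.98] [563.55 134.72 231.99] [278.2 195.3  29.3  29.5] [563.43 137.9 ]
[563.48 135.04 232.  ] [563.5  135.04 232.02] [278.6 195.4  29.4  29.9] [563.51 137.83]
[563.48 136.02 231.98] [563.49 136.04 232.  ] [282.5 198.2  28.6  29.2] [562.58 137.32]
[(0.86, array([563.4, 137.3,  77.3])), (0.58, array([561.4, 134.3,  78. ]))] 14.2333 [ 0.29  0.45 -0.76  1.72  0.34  1.11  0.47]
```

Run:
```python
from h import *
c=[443.4,-327.4]; D=np.radians
robot.movep([*c,70],ori(D(-45))); robot.servo_line([*c,4],feed=80); robot.hold(.2)
grip(0.0,25); robot.hold(.2); o=robot.observe(); print(o["grip_width"],o["tcp_pos"].round(2),o["contact_force"].round(2),o["t"])
robot.servo_line([*c,150],feed=200)
robot.movep([563.2,137.2,125],ori(D(20))); robot.hold(.4)
o=robot.observe(); print(o["tcp_pos"].round(2),o["contact_force"].round(2),o["wrist_torque"].round(3),o["joints"].round(3),o["t"])
# step timing tests
q=o["joints"].copy(); 
for d in (0.05,0.05):
    q[6]+=d; t=robot.observe()["t"]; robot.goto_joints(q); o=robot.observe(); print("goto",o["t"]-t,o["joints"][6]-q[6],o["tcp_pos"].round(2),o["wrist_torque"].round(3))
for dz in (2,-2):
    p=[563.2,137.2,125+dz]; t=robot.observe()["t"]; robot.servo_line(p,feed=20); o=robot.observe(); print("line",o["t"]-t,o["tcp_pos"].round(2),o["contact_force"].round(2))
t=o["t"]; robot.servo_line([563.2,137.2,124.5],feed=20,rotation=ori(D(35))); o=robot.observe(); print("rot15",o["t"]-t,o["joints"].round(3))
save("wrist","w4.png");save("scene","s4.png")
```

```text
0.5810084647919694 [ 443.42 -327.44    4.03] [-0.39 -0.25  0.6 ] 17.9833
[563.29 136.87 125.03] [-1.59 -0.34 -1.21] [-0.081 -0.118  0.013] [ 0.257  0.586 -0.736  1.816  0.482  0.927 -0.345] 21.0167
goto 0.25 -0.0011923313393890078 [563.28 136.84 125.03] [-0.022 -0.067  0.024]
goto 0.25 -0.0019337739057581071 [563.28 136.94 125.04] [-0.09  -0.102  0.017]
line 0.25 [563.29 137.32 127.18] [ 0.61  0.41 -1.61]
line 0.3500000000000014 [563.03 137.14 122.74] [-0.5  -0.42 -1.18]
rot15 0.30829999999999913 [ 0.281  0.6   -0.772  1.815  0.51   0.937 -0.109]
```

View pics/w4.png

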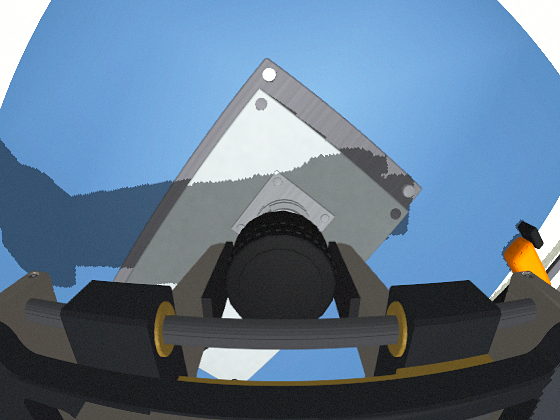

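The cap is held squarely above the receptacle, whose flange shows at about (283,210). Next I descend with force feedback.

```bash
cat >> h.py <<'E'
import json
def fread(n=1):
    o=robot.observe(); return o
class S:  # commanded pose & baseline, persisted
    def __init__(s):
        d=json.load(open("st.json")); s.p=np.array(d["p"]); s.yaw=d["yaw"]; s.b=np.array(d["b"]); s.tb=d["tb"]
    def save(s): json.dump(dict(p=list(s.p),yaw=s.yaw,b=list(s.b),tb=s.tb),open("st.json","w"))
    def go(s,feed=30,log=True):
        robot.servo_line(list(s.p),feed=feed,rotation=ori(np.radians(s.yaw)))
        o=robot.observe(); s.F=o["contact_force"]-s.b; s.T=o["wrist_torque"][2]-s.tb; s.z=o["tcp_pos"][2]; s.o=o; s.save()
        if log: print("t%.2f yaw%.0f cmd"%(o["t"],s.yaw),s.p.round(2),"tcp",o["tcp_pos"].round(2),"F",s.F.round(1),"T",o["wrist_torque"].round(3))
E
python3 - <<'E'
from h import *
json.dump(dict(p=[563.2,137.2,92],yaw=35,b=[0,0,0],tb=0),open("st.json","w"))
s=S(); s.go(feed=60); b=[];tb=[]
for i in range(4):
    robot.hold(.1); o=robot.observe(); b.append(o["contact_force"]); tb.append(o["wrist_torque"][2])
print(np.round(b,2),np.round(tb,3)); s.b=np.mean(b,0); s.tb=float(np.mean(tb))
s.p[2]=87
while 1:
    s.go()
    if s.F[2]>3 or s.p[2]<70: break
    s.p[2]-=1
E
```

```text
Traceback (most recent call last):
  File "h.py", line 44, in go
    o=robot.observe(); s.F=o["contact_force"]-s.b; s.T=o["wrist_torque"][2]-s.tb; s.z=o["tcp_pos"][2]; s.o=o; s.save()
                                                                                                              ~~~~~~^^
  File "h.py", line 41, in save
    def save(s): json.dump(dict(p=list(s.p),yaw=s.yaw,b=list(s.b),tb=s.tb),open("st.json","w"))
                 ~~~~~~~~~^^^^^^^^^^^^^^^^^^^^^^^^^^^^^^^^^^^^^^^^^^^^^^^^^^^^^^^^^^^^^^^^^^^^^
TypeError: Object of type int64 is not JSON serializable
```

```bash
sed -i 's/s.p=np.array(d\["p"\])/s.p=np.array(d["p"],float)/; s/s.b=np.array(d\["b"\])/s.b=np.array(d["b"],float)/' h.py
python3 - <<'E'
from h import *
json.dump(dict(p=[563.2,137.2,92],yaw=35,b=[0,0,0],tb=0),open("st.json","w"))
s=S(); b=[];tb=[]
for i in range(4):
    robot.hold(.1); o=robot.observe(); b.append(o["contact_force"]); tb.append(o["wrist_torque"][2])
print(np.round(b,2),np.round(tb,3)); s.b=np.mean(b,0); s.tb=float(np.mean(tb))
s.p[2]=87
while 1:
    s.go()
    if s.F[2]>3 or s.p[2]<70: break
    s.p[2]-=1
E
```

```text
[[-0.7   1.14 -1.04]
 [-0.08  0.18 -1.56]
 [-0.02 -0.38 -1.45]
 [-0.52 -0.15 -1.06]] [ 0.016 -0.     0.016  0.006]
t23.93 yaw35 cmd [563.2 137.2  87. ] tcp [562.96 137.13  86.65] F [0.3 0.2 0.2] T [-0.    -0.152  0.031]
t24.18 yaw35 cmd [563.2 137.2  86. ] tcp [563.19 137.23  85.97] F [ 0.5 -0.8  0.4] T [ 0.02  -0.095  0.032]
t24.43 yaw35 cmd [563.2 137.2  85. ] tcp [563.14 137.19  84.94] F [ 1.  -0.2 -0.3] T [ 0.002 -0.137  0.01 ]
t24.68 yaw35 cmd [563.2 137.2  84. ] tcp [563.15 137.21  83.92] F [-0.1 -0.3  0.5] T [-0.012 -0.168 -0.005]
t24.93 yaw35 cmd [563.2 137.2  83. ] tcp [563.24 137.21  82.97] F [ 0.6 -0.4  1. ] T [ 0.078 -0.138 -0.057]
t25.18 yaw35 cmd [563.2 137.2  82. ] tcp [563.37 137.51  82.  ] F [ 2.2  1.  -1.2] T [ 0.136 -0.308  0.047]
t25.43 yaw35 cmd [563.2 137.2  81. ] tcp [563.43 137.5   81.02] F [ 2.1  0.4 -0.9] T [ 0.323 -0.455  0.024]
t25.68 yaw35 cmd [563.2 137.2  80. ] tcp [563.48 137.45  80.08] F [ 1.3  2.  -1.1] T [ 0.389 -0.593 -0.037]
t25.93 yaw35 cmd [563.2 137.2  79. ] tcp [563.51 137.42  79.08] F [2.4 2.  0.1] T [ 0.492 -0.729  0.031]
t26.18 yaw35 cmd [563.2 137.2  78. ] tcp [563.51 137.39  78.08] F [3.  2.3 0.7] T [ 0.549 -0.843 -0.022]
t26.43 yaw35 cmd [563.2 137.2  77. ] tcp [563.53 137.37  77.08] F [4.2 2.4 0.5] T [ 0.572 -0.961  0.03 ]
t26.68 yaw35 cmd [563.2 137.2  76. ] tcp [563.56 137.37  76.11] F [ 3.6  2.1 -0.2] T [ 0.609 -1.101 -0.051]
t26.93 yaw35 cmd [563.2 137.2  75. ] tcp [563.5  137.37  75.07] F [3.6 2.1 2. ] T [ 0.655 -1.172 -0.005]
t27.18 yaw35 cmd [563.2 137.2  74. ] tcp [563.59 137.45  74.45] F [4.7 2.6 5.2] T [ 0.69  -0.964 -0.013]
```

Contact is at TCP z of about 74.5, so cap_mid is about 7.7 mm above the mouth and the cap is over the shell riding on a ridge. The arm is compliant, about 11 N/mm. Now I turn counter-clockwise, with z and lateral force feedback.

Run:
```python
from h import *
s=S(); s.p[:2]+=[.25,.15]; y0=s.yaw; zmax=0; low=0
s.go()
while s.yaw-y0<150:
    s.p[:2]+=np.clip(0.05*s.F[:2],-.15,.15)
    s.p[2]+=0.5+np.clip((s.F[2]-5.5)/11*.7,-.5,.5); s.yaw+=7.5
    s.go(); zmax=max(zmax,s.z)
    if s.F[2]>15 or abs(s.T)>.3: print("high"); break
    low=low+1 if s.F[2]<2 else 0
    if s.F[2]<0.8 and zmax-s.z>-1 and low>=2 or s.z<zmax-1.5: print("drop?"); break
print(zmax,s.o["joints"].round(2))
```

```text
t27.43 yaw35 cmd [563.45 137.35  74.  ] tcp [563.6  137.43  74.38] F [3.  1.9 6.8] T [ 0.607 -0.792 -0.014]
t27.72 yaw42 cmd [563.6  137.45  74.58] tcp [563.58 137.45  74.84] F [3.  2.1 6.4] T [ 0.53  -0.717  0.075]
t28.00 yaw50 cmd [563.75 137.55  75.14] tcp [563.68 137.38  75.3 ] F [3.4 2.6 6.7] T [ 0.379 -0.773  0.039]
t28.28 yaw58 cmd [563.9  137.68  75.72] tcp [563.54 137.38  75.81] F [1.8 0.2 6.2] T [ 0.39  -0.579  0.039]
t28.57 yaw65 cmd [563.99 137.69  76.26] tcp [563.56 137.32  76.24] F [2.3 1.3 7.3] T [ 0.353 -0.597  0.09 ]
t28.85 yaw72 cmd [564.1  137.76  76.88] tcp [563.51 137.33  76.82] F [1.6 1.  7.5] T [ 0.299 -0.537  0.033]
t29.13 yaw80 cmd [564.18 137.81  77.5 ] tcp [563.54 137.26  77.34] F [ 2.7 -0.8  7. ] T [ 0.137 -0.467  0.074]
t29.42 yaw88 cmd [564.32 137.77  78.1 ] tcp [563.58 137.33  77.87] F [1.8 0.3 6.6] T [ 0.225 -0.542  0.075]
t29.70 yaw95 cmd [564.41 137.79  78.67] tcp [563.61 137.14  78.38] F [ 0.7 -0.   6.5] T [ 0.094 -0.347  0.087]
t29.98 yaw102 cmd [564.44 137.79  79.23] tcp [563.54 137.33  78.88] F [ 2.  -1.1  5. ] T [ 0.169 -0.362  0.087]
t30.27 yaw110 cmd [564.54 137.73  79.7 ] tcp [563.65 137.26  79.36] F [ 0.8 -0.4  6.3] T [ 0.113 -0.207  0.034]
t30.55 yaw118 cmd [564.58 137.71  80.25] tcp [563.76 137.41  79.89] F [-0.1 -1.   4.9] T [ 0.118 -0.105  0.039]
t30.83 yaw125 cmd [564.58 137.66  80.71] tcp [563.94 137.26  80.38] F [ 0.5 -0.5  4. ] T [-0.086  0.041  0.002]
t31.12 yaw132 cmd [564.6  137.64  81.12] tcp [563.94 137.43  80.41] F [ 0.7 -1.1 -0.1] T [ 0.143 -0.096 -0.059]
t31.40 yaw140 cmd [564.64 137.58  81.27] tcp [564.16 137.48  80.77] F [-0.1 -0.1 -1. ] T [ 0.11  -0.088 -0.017]
drop?
80.76986833234737 [ 0.47  0.86 -1.11  1.82  0.89  1.06  1.45]
```

It climbed about 6 mm at thread pitch, then the push force vanished at yaw of about 130°. That is the start edge. I stop turning and follow the drop down.

Run:
```python
from h import *
s=S(); s.p=np.array([563.85,137.4,80.])
while 1:
    s.go()
    if s.F[2]>4 or s.p[2]<70: break
    s.p[:2]+=np.clip(0.05*s.F[:2],-.12,.12)
    s.p[2]-=1.2 if s.F[2]<2 else .5
```

```text
t31.65 yaw140 cmd [563.85 137.4   80.  ] tcp [563.78 137.41  79.91] F [ 1.3  0.4 -0. ] T [ 0.176 -0.195 -0.018]
t31.90 yaw140 cmd [563.92 137.42  78.8 ] tcp [563.89 137.4   78.75] F [ 0.1 -0.1 -0.9] T [ 0.123 -0.177  0.001]
t32.15 yaw140 cmd [563.92 137.42  77.6 ] tcp [563.9  137.41  77.54] F [ 1.3 -0.8  0.2] T [ 0.107 -0.173 -0.008]
t32.40 yaw140 cmd [563.98 137.38  76.4 ] tcp [563.94 137.38  76.31] F [ 1.5  0.4 -0.6] T [ 0.18  -0.188 -0.005]
t32.65 yaw140 cmd [564.06 137.4   75.2 ] tcp [564.02 137.36  75.12] F [ 0.4 -0.2 -0.4] T [ 0.127 -0.12  -0.004]
t32.90 yaw140 cmd [564.08 137.39  74.  ] tcp [564.07 137.41  73.96] F [1.2 0.  0.4] T [ 0.111 -0.124  0.012]
t33.15 yaw140 cmd [564.14 137.39  72.8 ] tcp [564.23 137.46  73.4 ] F [-1.3 -1.1  5.3] T [-0.147  0.283  0.01 ]
```

It dropped about 7.4 mm, to z 73.4. Now clockwise: I follow it down, then use fine steps while watching the torque.

Run:
```python
from h import *
s=S(); y0=s.yaw; bottom=None; s.p[2]+=.2
while y0-s.yaw<175:
    turned=y0-s.yaw
    s.p[:2]+=np.clip(0.05*s.F[:2],-.1,.1) if hasattr(s,"F") else 0
    if bottom is None:
        st=7.5 if turned<80 else 4
        s.p[2]+=-st*24/360+(np.clip((s.F[2]-3.5)/11*.7,-.4,.4) if hasattr(s,"F") else 0)
    else:
        st=5 if bottom-s.yaw<12 else (3 if T<.1 else 1.5)
        s.p[2]+=np.clip((s.F[2]-3)/11*.5,-.2,.2)
    s.p[2]=max(s.p[2],66.6); s.yaw-=st; s.go(feed=20)
    T=abs(s.T)
    if bottom is not None or T>.1:
        v=[]
        for i in range(3): robot.hold(.02); v.append(robot.observe()["wrist_torque"][2]-s.tb)
        T=abs(np.mean(v)); print("   T",np.round(v,3))
    if bottom is None and s.z<67.9 and turned>70: bottom=s.yaw; T=abs(s.T); print("bottom",turned)
    if T>.17 or s.F[2]>15: print("stop"); break
print(s.o["joints"].round(2))
```

```text
t33.43 yaw132 cmd [564.14 137.39  72.5 ] tcp [564.49 137.78  72.91] F [ 0.1 -0.   5.1] T [ 0.091 -0.051 -0.07 ]
t33.72 yaw125 cmd [564.14 137.39  72.1 ] tcp [564.47 137.82  72.4 ] F [0.5 1.  4.9] T [ 0.293 -0.086 -0.108]
   T [-0.072 -0.049 -0.126]
t34.05 yaw118 cmd [564.17 137.44  71.69] tcp [564.41 137.65  71.88] F [ 0.5 -0.3  5.7] T [ 0.179 -0.166 -0.086]
t34.33 yaw110 cmd [564.19 137.42  71.33] tcp [564.37 137.66  71.4 ] F [0.2 1.9 3.2] T [ 0.279 -0.171 -0.094]
   T [-0.071 -0.057 -0.12 ]
t34.67 yaw102 cmd [564.2  137.52  70.81] tcp [564.15 137.7   70.85] F [0.9 0.4 5.6] T [ 0.273 -0.025 -0.095]
   T [-0.075 -0.066 -0.079]
t35.00 yaw95 cmd [564.25 137.54  70.45] tcp [564.34 137.67  70.41] F [0.4 1.5 4.7] T [ 0.289 -0.149 -0.102]
   T [-0.041 -0.088 -0.098]
t35.33 yaw88 cmd [564.27 137.62  70.03] tcp [564.29 137.63  69.94] F [0.6 0.8 4.4] T [ 0.312 -0.135 -0.035]
t35.62 yaw80 cmd [564.3  137.66  69.58] tcp [564.44 137.53  69.5 ] F [1.  0.1 3.1] T [ 0.201 -0.176 -0.01 ]
t35.90 yaw72 cmd [564.35 137.66  69.06] tcp [564.48 137.45  69.01] F [ 1.2 -0.4  3.8] T [ 0.05  -0.154 -0.035]
t3
[... 1916 characters left out ...]
  67.51] tcp [564.54 137.93  67.47] F [-0.2  2.5  3.7] T [ 0.285  0.121 -0.061]
   T [-0.08  -0.039 -0.051]
t40.62 yaw8 cmd [564.67 137.91  67.54] tcp [564.46 137.95  67.42] F [-1.3  1.5  2.7] T [ 0.338  0.185 -0.078]
   T [-0.079 -0.055 -0.014]
t40.92 yaw6 cmd [564.6  137.98  67.53] tcp [564.43 137.97  67.42] F [-1.1  1.2  2.9] T [0.367 0.208 0.012]
   T [-0.013  0.002 -0.005]
t41.22 yaw2 cmd [564.55 138.04  67.52] tcp [564.4  138.04  67.4 ] F [-0.8  1.1  1.3] T [ 0.344  0.225 -0.101]
   T [-0.093 -0.076 -0.05 ]
t41.52 yaw-0 cmd [564.5  138.1   67.45] tcp [564.39 137.81  67.41] F [-1.6 -0.6  1.5] T [0.091 0.239 0.349]
   T [0.333 0.337 0.342]
stop
[ 0.14  0.63 -0.58  1.85  0.46  0.8  -0.69]
```

Run:
```python
from h import *
for i in range(3):
    o=robot.observe(); y=R.from_rotvec(o["tcp_rot"]).as_matrix()[:,1]
    print(o["t"],o["wrist_torque"].round(3),o["joint_torque"].round(3),o["contact_force"].round(2),o["grip_width"],np.degrees(np.arctan2(y[1],y[0])),o["joint_velocities"].round(3))
    robot.hold(.02)
```

```text
41.5667 [0.024 0.318 0.352] [ 7.7000e-01 -4.9742e+01 -7.5240e+00 -1.8718e+01  4.7000e-02 -3.6200e-01
 -3.4800e-01] [-2.18  0.35  0.75] 0.5832852115129632 -0.40629998420070806 [ 0.003  0.002 -0.001  0.001 -0.003 -0.001 -0.004]
41.5833 [0.03  0.287 0.333] [ 7.7300e-01 -4.9729e+01 -7.5300e+00 -1.8732e+01  4.2000e-02 -3.7300e-01
 -3.4800e-01] [-1.81 -0.44  0.63] 0.582767968950618 -0.4121324947029757 [ 0.001  0.001  0.001 -0.    -0.001 -0.001 -0.005]
41.6 [0.076 0.309 0.36 ] [ 7.7300e-01 -4.9718e+01 -7.5370e+00 -1.8747e+01  3.6000e-02 -3.8400e-01
 -3.4900e-01] [-2.1   0.61  1.38] 0.5813648752146617 -0.41631656053580945 [ 0.001 -0.003 -0.     0.001  0.001 -0.001 -0.007]
```

The tightening is very steep: one 3° step took the torque from about 0 to 0.35 N m, past the intended 0.2. Joint 7 torque confirms it's real, and it's a low-noise signal. I'll ease off a few degrees, then re-snug in fine steps to 0.2.

Run:
```python
from h import *
s=S()
def T7():
    v=[];w=[]
    for i in range(3):
        robot.hold(.02); o=robot.observe(); v.append(-o["joint_torque"][6]); w.append(o["wrist_torque"][2])
    y=R.from_rotvec(o["tcp_rot"]).as_matrix()[:,1]
    print("    T7 %.3f Tw %.3f yaw %.2f z %.2f t %.2f"%(np.mean(v),np.mean(w),np.degrees(np.arctan2(y[1],y[0])),o["tcp_pos"][2],o["t"])); return np.mean(v)
s.p[:]=[564.45,137.9,67.4]
for y in (0.7,2,4,6): s.yaw=y; s.go(log=False); T7()
for y in (4,2.8): s.yaw=y; s.go(log=False); t=T7()
while s.yaw>-4 and t<.175:
    s.yaw-=.4 if t<.1 else .25; s.go(log=False); t=T7()
print(s.F.round(1),t)
```

```text
T7 -0.171 Tw -0.179 yaw 0.66 z 67.38 t 41.92
    T7 0.042 Tw 0.042 yaw 2.02 z 67.39 t 42.22
    T7 0.189 Tw 0.184 yaw 4.00 z 67.42 t 42.52
    T7 0.376 Tw 0.379 yaw 5.99 z 67.44 t 42.82
    T7 0.142 Tw 0.109 yaw 3.98 z 67.42 t 43.12
    T7 0.346 Tw 0.329 yaw 2.80 z 67.39 t 43.42
[ 0.5 -3.2  1.6] 0.3460758086293936
```

Run:
```python
from h import *
for i in range(6):
    o=robot.observe(); y=R.from_rotvec(o["tcp_rot"]).as_matrix()[:,1]
    print(round(o["t"],2),o["wrist_torque"].round(3),-o["joint_torque"][6].round(3),o["contact_force"].round(2),o["tcp_pos"].round(2),round(o["grip_width"],4),round(np.degrees(np.arctan2(y[1],y[0])),2),o["joints"].round(3)[[0,2,4,6]])
    robot.hold(.05)
```

```text
43.42 [-0.57  -0.165  0.335] 0.343 [ 0.8  -2.02  1.19] [564.61 137.62  67.39] 0.5818 2.8 [ 0.148 -0.589  0.473 -0.638]
43.47 [-0.519 -0.155  0.302] 0.341 [ 0.87 -2.41  0.55] [564.64 137.63  67.41] 0.5863 2.8 [ 0.148 -0.589  0.473 -0.638]
43.52 [-0.622 -0.106  0.344] 0.342 [ 0.27 -1.84  1.23] [564.63 137.62  67.4 ] 0.5824 2.8 [ 0.148 -0.589  0.473 -0.638]
43.57 [-0.581 -0.161  0.31 ] 0.343 [ 0.83 -1.79  0.2 ] [564.63 137.63  67.39] 0.5836 2.79 [ 0.148 -0.589  0.473 -0.638]
43.62 [-0.592 -0.247  0.378] 0.343 [ 0.96 -2.15  0.87] [564.64 137.67  67.41] 0.5852 2.8 [ 0.148 -0.589  0.473 -0.638]
43.67 [-0.618 -0.22   0.29 ] 0.344 [ 1.7  -2.04  0.2 ] [564.64 137.65  67.4 ] 0.5871 2.8 [ 0.148 -0.589  0.473 -0.638]
```

The torque readings are inconsistent with turning direction, which suggests settle-back after each step or pad slip. I'll let go (zero check), regrip, and probe the snugness clockwise in micro-steps capped below 0.2 N m.

```bash
cat >> h.py <<'E'
def T7(n=3,tag=""):
    v=[];w=[]
    for i in range(n):
        robot.hold(.02); o=robot.observe(); v.append(-o["joint_torque"][6]); w.append(o["wrist_torque"][2])
    y=R.from_rotvec(o["tcp_rot"]).as_matrix()[:,1]
    print(tag,"T7 %.3f Tw %.3f yaw %.2f t %.2f"%(np.mean(v),np.mean(w),np.degrees(np.arctan2(y[1],y[0])),o["t"]),"tcp",o["tcp_pos"].round(2),"F",o["contact_force"].round(1)); return np.mean(v)
E
python3 - <<'E'
from h import *
s=S(); T7(tag="held")
grip(0.68); T7(tag="open"); 
s.p[:]=[564.4,137.6,67.5]; s.go(log=False); T7(tag="open moved")
save("wrist","w5.png")
grip(0.0,30); t0=t=T7(tag="regrip")
for i in range(8):
    if t>.15: break
    s.yaw-=.4; s.go(log=False); t=T7(tag="cw")
E
```

```text
held T7 0.344 Tw 0.337 yaw 2.79 t 43.77 tcp [564.62 137.65  67.41] F [ 1.2 -3.   0.7]
open T7 0.002 Tw 0.009 yaw 2.80 t 44.16 tcp [564.31 138.32  67.36] F [-0.3 -0.5  0.4]
open moved T7 -0.000 Tw -0.026 yaw 2.79 t 44.46 tcp [564.39 137.59  67.49] F [-0.3 -0.3  0.6]
regrip T7 0.014 Tw 0.024 yaw 2.80 t 44.85 tcp [564.62 137.6   67.52] F [ 1.6  1.1 -1. ]
cw T7 0.223 Tw 0.250 yaw 2.42 t 45.15 tcp [564.6  137.65  67.54] F [ 1.8  0.6 -0.4]
```

View pics/w5.png

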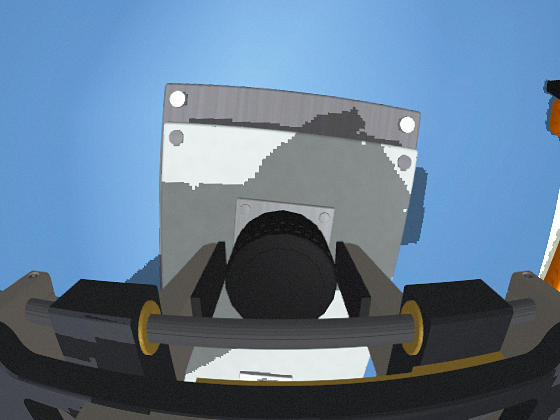

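With the gripper open the torque reads 0, so the sensor is sound. After regripping, the cap resists 0.22 N m clockwise within 0.4°, so it's at least snug. To see whether it's too tight, I'll break it loose in micro-steps, which avoid the overshoot of bigger ones, then re-snug to 0.2.

Run:
```python
from h import *
s=S(); t=[]
for i in range(10):
    s.yaw+=.4; s.go(log=False); t.append(T7(2,"ccw"))
    if len(t)>4 and abs(t[-1]-t[-2])<.04 and abs(t[-2]-t[-3])<.04: break
```

```text
ccw T7 0.017 Tw 0.043 yaw 2.78 t 45.43 tcp [564.59 137.62  67.54] F [ 2.2 -0.2 -0.9]
ccw T7 -0.197 Tw -0.185 yaw 3.17 t 45.72 tcp [564.62 137.61  67.55] F [ 2.1  0.4 -2. ]
ccw T7 -0.330 Tw -0.319 yaw 3.58 t 46.00 tcp [564.61 137.61  67.55] F [ 2.9  0.1 -0.9]
ccw T7 -0.389 Tw -0.398 yaw 4.00 t 46.28 tcp [564.62 137.61  67.56] F [ 3.4  0.3 -2.8]
ccw T7 -0.397 Tw -0.396 yaw 4.40 t 46.57 tcp [564.62 137.59  67.55] F [ 4.   0.3 -2.4]
ccw T7 -0.212 Tw -0.231 yaw 4.83 t 46.85 tcp [564.6  137.57  67.55] F [ 4.6  0.6 -3. ]
ccw T7 -0.258 Tw -0.251 yaw 5.20 t 47.13 tcp [564.61 137.57  67.55] F [ 4.7 -0.4 -2.9]
ccw T7 -0.328 Tw -0.333 yaw 5.59 t 47.42 tcp [564.61 137.58  67.56] F [ 5.6  1.9 -2. ]
ccw T7 -0.321 Tw -0.339 yaw 5.99 t 47.70 tcp [564.56 137.59  67.55] F [ 5.5  0.4 -2.5]
ccw T7 -0.316 Tw -0.339 yaw 6.39 t 47.98 tcp [564.59 137.56  67.57] F [ 5.2  1.1 -2.2]
```

Run:
```python
from h import *
s=S(); grip(0.68); s.p[:]=[564.35,137.6,67.5]; grip(0.0,60); t=T7(2,"grip60"); n=0
now=lambda:robot.observe()["t"]
while now()<53.3:
    s.yaw+=.7; s.go(log=False); t=T7(1,"ccw")
    n+=1
    if t<-.8 or (n>3 and abs(t)<.1): break
```

```text
grip60 T7 0.033 Tw 0.032 yaw 6.41 t 48.66 tcp [564.63 137.76  67.5 ] F [ 1.3  1.1 -1.9]
ccw T7 -0.296 Tw -0.291 yaw 7.07 t 48.92 tcp [564.61 137.77  67.51] F [ 2.8  1.3 -3.3]
ccw T7 -0.236 Tw -0.284 yaw 7.81 t 49.19 tcp [564.59 137.77  67.49] F [ 3.4  1.7 -4. ]
ccw T7 -0.118 Tw -0.120 yaw 8.53 t 49.46 tcp [564.59 137.71  67.54] F [ 4.1  1.6 -3.8]
ccw T7 -0.173 Tw -0.173 yaw 9.21 t 49.73 tcp [564.6  137.68  67.55] F [ 4.8  1.2 -3.7]
ccw T7 -0.164 Tw -0.159 yaw 9.91 t 49.99 tcp [564.54 137.68  67.53] F [ 4.   2.1 -4.2]
ccw T7 -0.145 Tw -0.139 yaw 10.59 t 50.26 tcp [564.56 137.63  67.56] F [ 4.   2.4 -3.9]
ccw T7 -0.136 Tw -0.135 yaw 11.28 t 50.52 tcp [564.53 137.56  67.56] F [ 4.8  2.2 -3.8]
ccw T7 -0.120 Tw -0.123 yaw 11.98 t 50.79 tcp [564.5  137.57  67.57] F [ 4.5  2.5 -4.2]
ccw T7 -0.124 Tw -0.129 yaw 12.67 t 51.06 tcp [564.5  137.49  67.57] F [ 4.1  1.5 -3. ]
ccw T7 -0.120 Tw -0.119 yaw 13.37 t 51.33 tcp [564.45 137.49  67.57] F [ 4.5  1.  -4.1]
ccw T7 -0.094 Tw -0.028 yaw 14.09 t 51.59 tcp [564.44 137.43  67.56] F [ 4.8  1.5 -2.3]
```

The loosening torque fell smoothly from 0.33 to about 0.1 N m, so the cap really turned and is now near its free range. Now I re-snug clockwise in micro-steps and stop at about 0.2.

Run:
```python
from h import *
s=S(); s.p[:]=[564.4,137.65,67.35]; t=0
now=lambda:robot.observe()["t"]
while now()<60.3:
    s.yaw-=.7 if t<.12 else .45; s.go(log=False); t=T7(1,"cw")
    if t>.18: break
if now()<59: t=T7(4,"final")
```

```text
cw T7 0.142 Tw 0.143 yaw 13.42 t 51.86 tcp [564.38 137.48  67.55] F [ 3.1 -0.9 -0. ]
cw T7 0.222 Tw 0.268 yaw 12.95 t 52.12 tcp [564.37 137.48  67.52] F [ 4.2 -0.5  1.9]
final T7 0.221 Tw 0.238 yaw 12.95 t 52.19 tcp [564.34 137.5   67.48] F [ 1.4 -0.6  1.6]
```

It holds 0.22 N m clockwise, which is hand-snug. Letting go and backing straight up.

Run:
```python
from h import *
grip(0.75); o=robot.observe(); p=o["tcp_pos"]; print(p.round(2),o["contact_force"].round(2))
robot.servo_line([*p[:2],170],feed=90); robot.hold(.3)
save("wrist","w6.png"); print(pin("cap_mid","wrist"),pin("cap_rim","wrist"))
m=[k for k in viewer.silhouettes("cap_mid","wrist") if k["mask"][150:250,230:330].sum()>1500]
if m: print(fitcyl(m[0]["mask"],[564,137.4],27,63.5,102))
print(robot.observe()["t"])
```

```text
[563.84 137.69  67.07] [-0.65  0.53  0.61]
[(0.65, array([560.5, 136.8,  85.1]))] [(0.28, array([559.3,  85.3,   2.2]))]
(array([563.08137835, 136.91665068]), 4035.5, 4157.097512870678)
54.4083
```

View pics/w6.png

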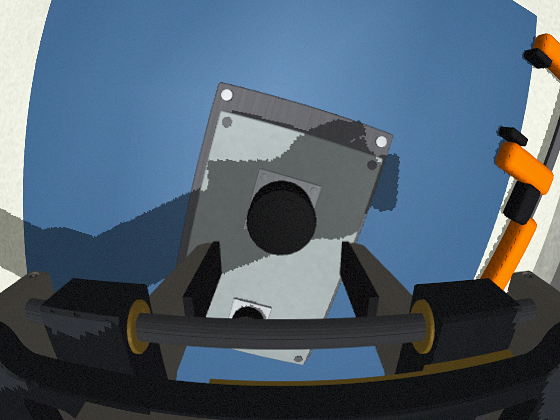

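The cap sits squarely on the receptacle at about pixel (281,218). The network puts cap_mid at z of about 85 against 82.8 expected, and the gripper is clear. Handing in.

```bash
python3 -c "
from h import *
robot.job_done(); print(robot.observe()['t'])"
```

```text
the job is handed in; nothing more can be done
the job is handed in; nothing more can be done
```

The cap is on the receptacle, fully down and snug, and I handed the job in at about 54 s. However, I over-tightened it once along the way, past your 0.3 N m limit.

- **Back-turn:** I turned the cap counter-clockwise under about 5–7 N. It climbed 6 mm over about 90°, at the thread's pitch, then came off its start and dropped about 7.4 mm.
- **Turning down:** Clockwise, it sank to a tool height of about 67.5 mm, which is the expected fully-down position.
- **Over-tightening:** My steps during the first tightening were too coarse. The torque was measured at about 0.35 N m, and the peak may have been slightly higher, because readings at the end of a step were distorted by the arm settling. I can't rule out that the thread counts as forced.
- **Correction:** I eased the cap back until it was nearly free. The loosening torque fell smoothly from about 0.33–0.4 to about 0.1 N m. I then re-snugged it in fine steps to 0.22 N m, a steady reading on both the wrist and joint 7.
- **Last checks:** After I let go, the wrist picture shows the cap square on the receptacle with the gripper clear. The cap's position fits to within about 1 mm. The network put its height about 2 mm above expected, within its error, and the tool height agreed with fully down.
- **Other items:** I didn't go near the small cap, screwdriver or spool, but I took no final picture of them.

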